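# Clear the walnut shells into the board's scrap tray

## Task

Clear up after the nut cracking: with closed fingers sweep the three walnut shell halves along the chopping board and off its open end into the scrap tray that stands pulled out below it, then push the tray fully home under the board with the fingertips. Only sweep and push: do not pick the shells up, and leave the nutcracker lying on the board, the dish of nuts, the measuring cup and the mug where they are.

Things in the scene. Friction and masses are not known exactly. Their poses are not given: they have to be found in the camera images.
- board: raised wooden chopping board, fixed, 260 mm (its x) by 380 mm (its y); origin under its centre on the table; its top is 54 mm above the table. A rim 10 mm wide and 8 mm high runs along both long sides (x = -0.130 and +0.130) and along the closed end (y = +0.190); the end at y = -0.190 is open, without a rim, and the scrap tray slides out there.
- board_edge (a point): middle of the board's open end, on its top edge: (0, -0.190, 0.054) in the board's frame, axes as the board's; shells are swept along the board's -y over this edge
- scrap_tray (a joint): how far the scrap tray is pulled out from under the board, along the board's -y, in m: 0 is fully home (a firm stop, front panel against the board's end), 0.135 fully out; it starts 0.105 to 0.135 out. It slides with about 2 to 3 N and stays where it is left.
- tray_front (a point): centre of the outer face of the tray's wooden front panel, 28 mm above the table; axes as the board's, so the face looks along the board's -y. The panel is 256 mm wide, 12 mm thick and reaches from 5 to 51 mm above the table. When home this point is at y = -0.202 in the board's frame.
- tray_floor (a point): centre of the floor of the aluminium scrap tray, 8 mm above the table, moves with the tray; axes as the board's. Inside the tray measures 228 mm (x) by 252 mm (y), its walls stand 31 mm above the floor. Pulled out, its front part lies open beyond the board's open end and the rest is under the board.
- shell_1: half a walnut shell, brown and furrowed, lying dome up on the board: 36 mm across, 15.5 mm high, about 11 to 19 g; origin at the centre of its flat underside, 54 mm above the table while it lies on the board. It slides easily when pushed at its foot.
- shell_2: half a walnut shell, brown and furrowed, lying dome up on the board: 36 mm across, 15.5 mm high, about 11 to 19 g; origin at the centre of its flat underside, 54 mm above the table while it lies on the board. It slides easily when pushed at its foot.
- shell_3: half a walnut shell, brown and furrowed, lying dome up on the board: 36 mm across, 15.5 mm high, about 11 to 19 g; origin at the centre of its flat underside, 54 mm above the table while it lies on the board. It slides easily when pushed at its foot.
- nutcracker: steel hinged nutcracker lying flat across the closed end of the board, loose: 157 mm long (its x), 42 mm wide, 13 mm high; origin under its middle. Stays where it is.
- nut_dish: blue dish heaped with whole walnuts, loose: 128 mm across, 70 mm high to the top nut; origin under its centre. Stays where it is.
- measuring_cup: small metal measuring cup with a long handle, loose: 68 x 136 x 33 mm; origin under its middle, handle along its y. Stays where it is.
- mug: white mug with red lines, loose: 82 x 112 x 94 mm with its handle; origin under its middle. Stays where it is.

How it is judged:
By the outcome, as a careful person would: the job done as asked, in the order asked, and still so for the second after the job is handed in, with the robot touching nothing.
It also fails if it takes over 67 s, if anything falls off the work surface, if the arm or the gripper's body presses on something with over 40 N, if the wrist force passes 120 N, or if a joint passes its speed limit or range.

## Robot

A 6-joint arm with a two-finger parallel gripper is mounted at the origin on a cart in front of the work surface, level with it; the furniture and walls round the work are solid. World frame = base frame: x ahead of the robot, y to its left, z up, the work surface at z = 0. Lengths are in m, angles in rad, forces in N, time in s.
With the tool pointing down it reaches from about 0.375 to 0.925 m from the base axis. Payload 5.7 kg.
Tool frame: the origin (TCP) lies between the finger pads; the fingertips stand 19 mm ahead of it and the grasp point (between the pads) is the TCP (ctrl.tcp_to_tips is the z of the fingertips in the tool frame, in m); z points along the fingers, y is the line along which they close (so a half turn about z gives the same grasp; the last joint's range is limited). The gripper opens to 85 mm and grips with 20 to 120 N. Pads are 22 mm wide; open, the fingers measure 114 mm over their backs; the gripper's body (76 mm by 85 mm) begins 54 mm behind the grasp point. The pads swing forward as they close: fully open they stand 13 mm farther back than shut.
Start: joints at [1.059, 0.359, 1.51, -0, 1.272, -0.115], TCP at [0.232, 0.553, 0.212] pointing down, gripper open.
Joint ranges: [-2.97, 2.97], [-1.01, 2.36], [0.21, 2.38], [-0.96, 4.11], [0.2, 2.71], [-2.98, 2.98]. Speed limits (rad/s): [2.39, 2.39, 3.14, 3.14, 3.14, 3.14].

## Interface

Orientations are given as a 3x3 rotation matrix whose columns are the frame's x, y, z axes.
In Python, from rig import ctrl gives the robot as it stands. The module is installed in compiled form; this text tells all that it offers.
- The arm moves only by the tool send_rows, never from a script. Its argument "series" is a list that holds one entry, the list of rows, each a list of 6 numbers: the shift along the world's x, y, z in m, then the turn, a rotation vector about the world's x, y, z in rad. In form: [[[tx, ty, tz, ax, ay, az], ...]]. A call has 1 to 12 rows; each row shifts and turns the commanded pose from where the row before left it; what a row does not reach is not made up. A row lasts 1/8 s, in which the tool goes at most 62.5 mm and 10.7 degrees, less where a joint would pass 70% of its speed; a pose out of reach is approached as far as the arm can. A call with a gripper value outside its range is refused whole. "claw" is the closure in counts, from 0 (fully open) to 255 (shut), set as the call begins (left out, the last holds). The fingers move at their own pace and stop on an object; "grip_force" is the grip in N (left out, the last holds). Time passes only in rows, so rows that do not move let the fingers close. It gives the time, the measured TCP pose, the force, the opening and the grip force at its end, in the units of the state.
- ctrl.read_state(): the state, without advancing time (a new reading comes with each control period).
- ctrl.read_camera(name): name is "side" or "top"; returns the picture (400x640x3 uint8, red, green, blue); there is no depth.
- ctrl.calibration(name): a dict with "fx", "fy", "cx", "cy" (pixels), "world_to_cam" (4x4, takes a point from world to camera coordinates). Camera axes: x right, y down, z forward; pixel columns grow to the right and rows downward; lengths in m; the calibration is good to about 2 mm. A picture is of the moment at which its call begins. calibration takes no time and is no camera call.
- ctrl.hand_in(): hands the job in; it is judged then, once.
The state is a dict: "clock": time; "qpos": joint angles; "joint_vel": joint speeds; "joint_efforts": joint torques, N m; "tcp_pos": TCP position; "orientation": TCP orientation; "wrist_force": force on the tool from outside, world axes, zero at the start; "wrist_torque": the same for the moment, N m; "finger_gap": finger opening in m; "grasp_force": force on a finger pad.
Only numpy, scipy, OpenCV 4.12 (cv2) and the standard library are available. Lean on these libraries where they do the work, as an engineer would, in place of code of your own. Each camera call takes 0.05 s, during which the arm holds its last target. There are 200 camera calls.

## Working session

There is one attempt and no reset: what is moved stays moved. The work goes in short steps, Python scripts to look and compute and a tool call to move; the robot and the scene stay as the last step left them, time stands still between calls to the robot, and variables do not carry over. Pictures are saved under pics/ and viewed, at most 10 in all, crops included, and the job is handed in when it is done.

Besides the shell and the picture viewer there is one more tool, called after "Request:" as name([rows], argument=value, ...), one row to a line, values as JSON. send_rows: Moves the arm, as the interface text tells. Its arguments: {"type":"object","properties":{"series":{"type":"array"},"claw":{"type":"number"},"grip_force":{"type":"number"}},"required":["series"]}

```bash
mkdir -p pics; python3 - <<'E'
from rig import ctrl
import cv2
for n in("top","side"):
    cv2.imwrite(f"pics/{n}0.png",ctrl.read_camera(n)[:,:,::-1])
    c=ctrl.calibration(n);print(n,c["fx"],c["fy"],c["cx"],c["cy"],c["world_to_cam"].__repr__())
s=ctrl.read_state();print(s["clock"],s["tcp_pos"],s["orientation"],ctrl.tcp_to_tips)
E
```

```text
top 367.57549826713137 367.57549826713137 317.51581219473513 204.38047513875262 array([[-0.01174329, -0.99978328, -0.01718986, -0.01584735],
       [-0.98133582,  0.01482313, -0.1917297 ,  0.50288398],
       [ 0.19194295,  0.01461749, -0.98129722,  1.23495245],
       [ 0.        ,  0.        ,  0.        ,  1.        ]])
side 414.9801621183906 414.9801621183906 323.20914107811143 206.006891951941 array([[-0.99888784,  0.04287904, -0.01960775,  0.49612793],
       [ 0.04114726,  0.58972247, -0.80655707,  0.03947939],
       [-0.02302126, -0.80646686, -0.59083096,  1.54644516],
       [ 0.        ,  0.        ,  0.        ,  1.        ]])
0.1 [0.23157814 0.55281055 0.21154323] [[-9.22309877e-01  3.86450347e-01 -7.87348609e-04]
 [ 3.86451116e-01  9.22308729e-01 -1.46414403e-03]
 [ 1.60359526e-04 -1.65466625e-03 -9.99998618e-01]] 0.019
```

View pics/top0.png

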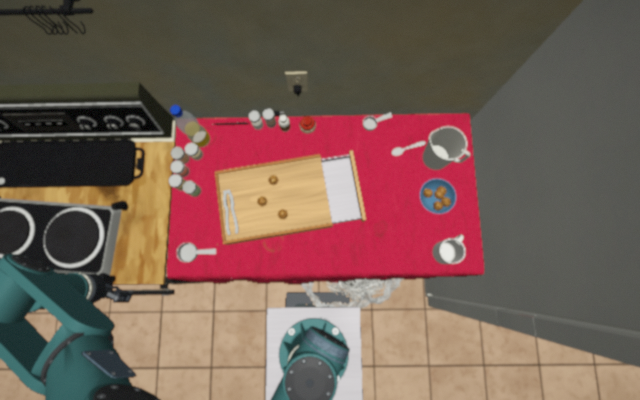

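View pics/side0.png

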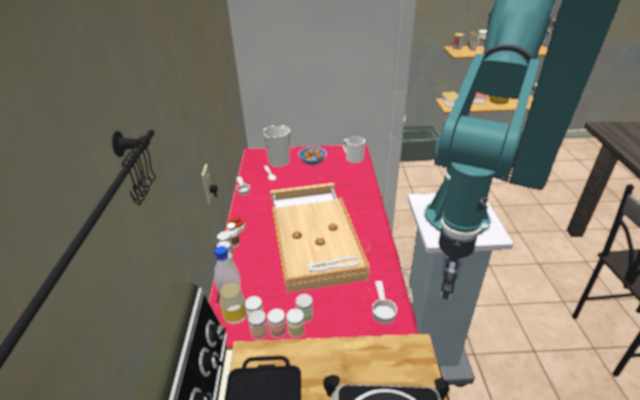

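The top view shows the board at about (217–330, 155–242), with its open end to the right (world -y). The tray is out to about x=365, and the shells are at (273,180), (262,201) and (283,214). I'll enlarge both views for accurate pixels.

```bash
python3 - <<'E'
import cv2
a=cv2.imread("pics/top0.png")[140:255,205:375];cv2.imwrite("pics/tc.png",cv2.resize(a,None,fx=4.7,fy=4.7,interpolation=cv2.INTER_CUBIC))
a=cv2.imread("pics/side0.png")[175:295,260:380];cv2.imwrite("pics/sc.png",cv2.resize(a,None,fx=5,fy=5,interpolation=cv2.INTER_CUBIC))
E
```

```text
(no output)
```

View pics/tc.png

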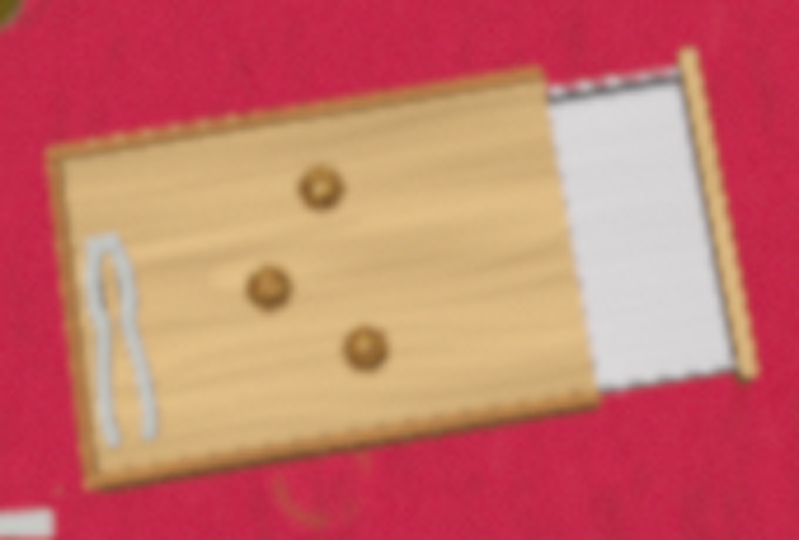

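View pics/sc.png

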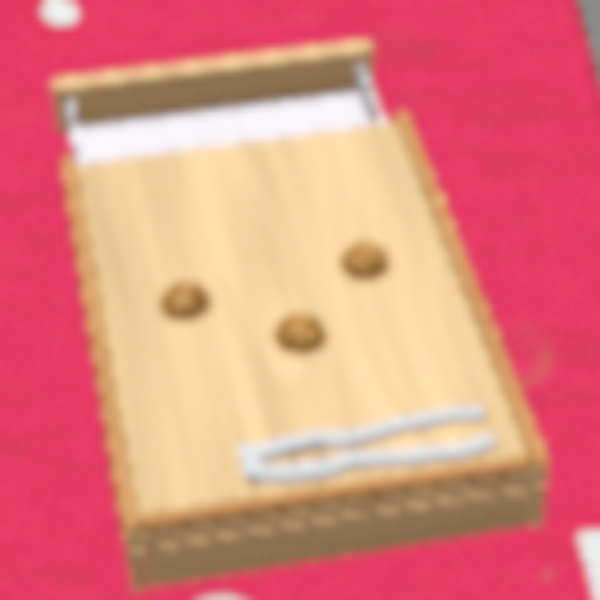

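Enlarged top view: rim corners at crop pixels (47,150), (543,68), (598,405) and (90,488). The shells are at (322,188), (269,288) and (366,349), and the panel's top ends are at (688,48) and (750,378).

```bash
cat > h.py <<'E'
import numpy as np
from rig import ctrl
def ray(n,uv,z):
    c=ctrl.calibration(n);T=np.array(c["world_to_cam"]);R=T[:3,:3];o=-R.T@T[:3,3]
    d=R.T@np.array([(uv[0]-c["cx"])/c["fx"],(uv[1]-c["cy"])/c["fy"],1]);return o+d*(z-o[2])/d[2]
top=lambda p,z:ray("top",((p[0]+.5)/4.7-.5+205,(p[1]+.5)/4.7-.5+140),z)
side=lambda p,z:ray("side",((p[0]+.5)/5-.5+260,(p[1]+.5)/5-.5+175),z)
E
python3 - <<'E'
from h import *
from scipy.optimize import least_squares
np.set_printoptions(precision=4,suppress=True)
# board coords: closed end y=+.19 ; order: far-closed, far-open, near-open, near-closed
def fit(W):
    L=np.array([[.13,.19],[.13,-.19],[-.13,-.19],[-.13,.19]])
    f=lambda q:(q[:2]+L@np.array([[np.cos(q[2]),np.sin(q[2])],[-np.sin(q[2]),np.cos(q[2])]])-W)
    r=least_squares(lambda q:f(q).ravel(),[.6,.1,0]);return r.x,f(r.x)
Wt=np.array([top(p,.062)[:2] for p in[(47,150),(543,68),(598,405),(90,488)]])
Ws=np.array([side(p,.062)[:2] for p in[(134,525),(68,160),(405,112),(548,460)]])
for W in(Wt,Ws):print(W,*fit(W))
q=(fit(Wt)[0]+fit(Ws)[0])/2;c,s=np.cos(q[2]),np.sin(q[2]);R=np.array([[c,-s],[s,c]]);print("q",q)
B=lambda w:R.T@(np.array(w)[:2]-q[:2])
for a,b in zip([(322,188),(269,288),(366,349)],[(186,300),(301,332),(364,260)]):
    print("shell",top(a,.062),side(b,.062),B(top(a,.062)),B(side(b,.062)))
print("panel",*[B(top(p,.051)) for p in[(688,48),(750,378)]],*[B(side(p,.051)) for p in[(55,80),(372,42)]])
print("cracker",*[B(top(p,.06)) for p in[(87,240),(120,237),(157,435),(112,443)]])
print("edge",R@[0,-.19]+q[:2],"-y",-R[:,1])
E
```

```text
[[ 0.6238  0.3395]
 [ 0.6817 -0.0342]
 [ 0.4248 -0.0708]
 [ 0.3696  0.2975]] [0.525  0.133  0.1518] [[ 0.001   0.001 ]
 [ 0.0005 -0.0009]
 [ 0.0004 -0.0037]
 [-0.0018  0.0036]]
[[ 0.6185  0.3416]
 [ 0.6771 -0.0257]
 [ 0.4272 -0.0692]
 [ 0.369   0.3033]] [0.523  0.1375 0.1585] [[ 0.0029  0.004 ]
 [ 0.0042 -0.0039]
 [-0.0026 -0.0014]
 [-0.0044  0.0013]]
q [0.524  0.1352 0.1551]
shell [0.5909 0.1319 0.062 ] [0.5896 0.1385 0.062 ] [ 0.0656 -0.0136] [ 0.0654 -0.0069]
shell [0.5153 0.1703 0.062 ] [0.5142 0.1759 0.062 ] [-0.0032  0.036 ] [-0.0034  0.0417]
shell [0.4686 0.0982 0.062 ] [0.4686 0.1042 0.062 ] [-0.0605 -0.028 ] [-0.0595 -0.0221]
panel [ 0.1301 -0.3039] [-0.1275 -0.3021] [ 0.1251 -0.3059] [-0.1276 -0.3029]
cracker [0.0565 0.1652] [0.0546 0.1406] [-0.0971  0.1318] [-0.0974  0.165 ]
edge [ 0.5533 -0.0525] -y [ 0.1545 -0.988 ]
```

Request:
send_rows([
  [[0.023,-0.0274,0,0,0,-0.085],[0.023,-0.0274,0,0,0,-0.085],[0.023,-0.0274,0,0,0,-0.085],[0.023,-0.0274,0,0,0,-0.085],[0.023,-0.0274,0,0,0,-0.085],[0.023,-0.0274,0,0,0,-0.085],[0.023,-0.0274,0,0,0,-0.085],[0.023,-0.0274,0,0,0,-0.085],[0.023,-0.0274,0,0,0,-0.085],[0.023,-0.0274,0,0,0,-0.085],[0.023,-0.0274,0,0,0,-0.085],[0.023,-0.0274,0,0,0,-0.085]],
], claw=255, grip_force=20)

```text
clock: 1.6
tcp_pos: [0.5082, 0.2235, 0.2119]
orientation: [[-0.151, 0.989, -0.001], [0.989, 0.151, -0.0], [-0.0, -0.001, -1.0]]
wrist_force: [-0.1, 0.2, -0.1]
finger_gap: -0.0002
grasp_force: 0.0
```

Request:
send_rows([
  [[0,0,-0.04,0,0,0],[0,0,-0.04,0,0,0],[0,0,-0.03,0,0,0],[0,0,0,0,0,0]],
])

```text
clock: 2.1
tcp_pos: [0.5054, 0.2237, 0.0999]
orientation: [[-0.153, 0.988, -0.006], [0.988, 0.153, -0.002], [-0.001, -0.006, -1.0]]
wrist_force: [-0.7, 0.3, -0.2]
finger_gap: -0.0002
grasp_force: 0.0
```

Request:
send_rows([
  [[0.001,0,-0.012,0,0,0],[0,0,-0.01,0,0,0],[0,0,0,0,0,0]],
])

```text
clock: 2.48
tcp_pos: [0.5086, 0.2245, 0.08]
orientation: [[-0.153, 0.988, -0.001], [0.988, 0.153, -0.0], [-0.0, -0.001, -1.0]]
wrist_force: [-0.6, -0.3, 0.2]
finger_gap: 0.0001
grasp_force: 0.0
```

```bash
cat > look.py <<'E'
import sys,cv2,numpy as np
from rig import ctrl
a=ctrl.read_camera("top")[130:260,205:375,::-1];b=ctrl.read_camera("side")[170:300,250:380,::-1]
r=lambda i:cv2.resize(i,None,fx=2.6,fy=2.6,interpolation=cv2.INTER_CUBIC)
cv2.imwrite(sys.argv[1],np.hstack([r(a),r(b)]))
s=ctrl.read_state();print(s["clock"],s["tcp_pos"])
E
python3 look.py pics/a.png
```

```text
2.575 [0.50907051 0.22465672 0.08060636]
```

View pics/a.png

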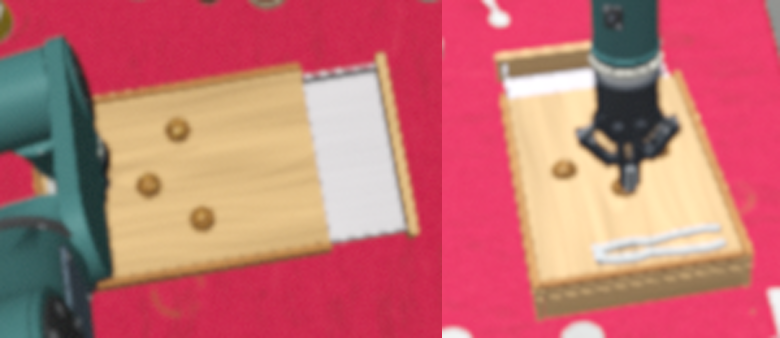

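The right half shows the fingertip at about (628,191), just over shell 2. I'll check that against the projected tip position.

```bash
python3 - <<'E'
from h import *
c=ctrl.calibration("side");T=np.array(c["world_to_cam"])
s=ctrl.read_state();R=np.array(s["orientation"])
for d in(.019,.010,.0,-.01):
    p=T@np.r_[s["tcp_pos"]+R@[0,0,d],1];u=c["fx"]*p[0]/p[2]+c["cx"];v=c["fy"]*p[1]/p[2]+c["cy"];print(d,(u-250)*2.6+442,(v-170)*2.6)
E
```

```text
0.019 629.1015644712752 210.9407251021366
0.01 628.9458812796681 205.44518039311302
0.0 628.7714132749393 199.2865404629834
-0.01 628.5953597213658 193.0719313914573
```

```bash
python3 - <<'E'
import cv2
a=cv2.imread("pics/a.png")[100:230,560:700];cv2.imwrite("pics/a2.png",cv2.resize(a,None,fx=4,fy=4,interpolation=cv2.INTER_CUBIC))
E
```

```text
(no output)
```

View pics/a2.png

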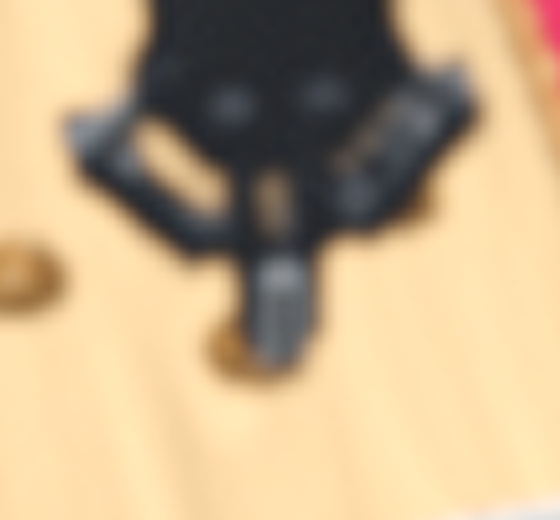

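```bash
cat > tip.py <<'E'
import cv2,numpy as np
from h import *
a=ctrl.read_camera("side").astype(int);s=ctrl.read_state();R=np.array(s["orientation"])
c=ctrl.calibration("side");T=np.array(c["world_to_cam"])
for d in(.019,-.01):
    p=T@np.r_[s["tcp_pos"]+R@[0,0,d],1];u=c["fx"]*p[0]/p[2]+c["cx"];v=c["fy"]*p[1]/p[2]+c["cy"];print(d,u,v)
# fingers are grey/dark, wood has r-b large
u=int(u);print(s["clock"],s["tcp_pos"],s["wrist_force"])
print(np.where(True,(a[235:265,u-5:u+6,0]-a[235:265,u-5:u+6,2]),0))
E
python3 tip.py
```

```text
0.019 321.9162956756561 251.11353986638846
-0.01 321.72359313322437 244.2394196623884
2.625 [0.50920959 0.22468612 0.0807184 ] [ 1.15931609  0.97454758 -0.39936445]
[[ 82  72  40  -2  -9  -8  -8 -10  -3  45  81]
 [ 83  77  49   0  -8  -8  -6  -8  -2  47  82]
 [ 84  79  52   1  -7  -6  -7  -7  -2  47  82]
 [ 85  78  44  -1  -9  -7  -6  -7  -1  44  81]
 [ 90  76  36  -4  -9  -6  -6  -7  -2  41  79]
 [ 98  87  50   6  -7  -7  -7  -6  10  51  80]
 [104  98  73  28   3  -5  -5   1  29  66  82]
 [100  99  84  51  24   7   5  18  48  75  83]
 [ 95  94  85  70  48  32  35  50  68  80  84]
 [ 90  89  87  85  74  66  71  78  81  84  84]
 [ 87  87  89  89  86  83  83  85  84  84  83]
 [ 82  86  87  87  86  85  84  84  83  83  83]
 [ 75  75  76  79  84  84  84  84  82  81  83]
 [ 73  72  72  74  79  82  83  82  82  81  82]
 [ 74  73  73  75  79  82  83  82  81  81  82]
 [ 77  75  75  77  80  82  82  82  81  81  83]
 [ 81  80  78  79  81  82  82  82  81  80  83]
 [ 84  82  81  81  80  81  82  80  81  81  81]
 [ 84  84  82  81  81  81  81  81  80  80  81]
 [ 84  85  83  82  81  80  81  80  80  80  80]
 [ 84  84  83  81  80  80  80  80  80  80  81]
 [ 84  84  83  81  80  78  80  80  79  80  80]
 [ 83  84  83  81  80  79  79  80  80  80  81]
 [ 83  84  84  82  81  80  80  80  80  80  81]
 [ 83  84  84  83  80  79  78  76  75  76  76]
 [ 83  81  79  75  71  66  63  61  59  58  57]
 [ 65  60  54  49  43  38  31  28  26  26  25]
 [ 32  26  23  19  16  11   7   4   3   4   3]
 [  8   4   2   1   0  -1  -2  -1   0   3   3]
 [ -2  -1  -2   2   7  14  22  28  31  36  37]]
```

The visible tip is about 8 px above the prediction, so it may be higher than stated. I'll settle it with a gentle contact probe.

Request:
send_rows([
  [[0,0,-0.003,0,0,0],[0,0,-0.001,0,0,0],[0,0,0,0,0,0]],
])

```text
clock: 3.0
tcp_pos: [0.5088, 0.2245, 0.0762]
orientation: [[-0.153, 0.988, -0.0], [0.988, 0.153, -0.0], [0.0, -0.0, -1.0]]
wrist_force: [0.2, -0.3, -0.1]
finger_gap: 0.0001
grasp_force: 0.0
```

Request:
send_rows([
  [[0,0,-0.002,0,0,0],[0,0,0,0,0,0]],
])

```text
clock: 3.25
tcp_pos: [0.5087, 0.2245, 0.0741]
orientation: [[-0.153, 0.988, -0.0], [0.988, 0.153, -0.0], [-0.0, -0.0, -1.0]]
wrist_force: [-0.4, 0.5, 1.0]
finger_gap: 0.0001
grasp_force: 0.0
```

Request:
send_rows([
  [[0,0,-0.002,0,0,0],[0,0,0,0,0,0]],
])

```text
clock: 3.5
tcp_pos: [0.5087, 0.2245, 0.0721]
orientation: [[-0.153, 0.988, -0.0], [0.988, 0.153, -0.0], [-0.0, -0.0, -1.0]]
wrist_force: [-0.4, -0.3, 0.2]
finger_gap: 0.0003
grasp_force: 0.0
```

Request:
send_rows([
  [[0,0,-0.002,0,0,0],[0,0,-0.002,0,0,0],[0,0,0,0,0,0]],
])

```text
clock: 3.88
tcp_pos: [0.5087, 0.2245, 0.0681]
orientation: [[-0.153, 0.988, -0.0], [0.988, 0.153, -0.0], [-0.0, -0.001, -1.0]]
wrist_force: [-0.4, 0.3, -0.2]
finger_gap: -0.0003
grasp_force: 0.0
```

```bash
python3 tip.py | head -18
```

```text
0.019 322.1530712514507 253.99477987453977
-0.01 321.95510280054646 247.2007491743519
3.925 [0.50873584 0.22451692 0.06813988] [0.2264946  0.37923782 0.31446892]
[[ 14   9  -2  -7  -6  -6  -5  -6  -8  10  46]
 [ 56  46  19  -4  -9  -8  -7  -8  -5  24  66]
 [ 77  67  37  -1  -9  -9  -8  -9  -7  27  71]
 [ 85  75  40  -2  -9  -9  -8  -8  -7  27  72]
 [ 90  78  38  -4  -8  -8  -7  -8  -5  28  73]
 [ 98  87  46   0  -9  -7  -6  -7  -5  30  70]
 [103  94  57   3 -10  -8  -7  -7  -5  29  69]
 [ 99  91  56   8  -8  -7  -8  -7  -3  31  70]
 [ 94  84  57  17  -6  -8  -8  -6   6  46  76]
 [ 90  86  72  47  14  -2  -4   5  28  62  79]
 [ 87  87  85  75  51  28  24  34  52  71  82]
 [ 83  86  87  84  74  61  61  66  70  77  82]
 [ 74  75  76  80  81  77  77  79  80  82  83]
 [ 73  72  73  75  80  83  83  83  83  82  82]
 [ 75  72  73  74  79  82  82  82  81  81  82]
```

Request:
send_rows([
  [[0,0,-0.002,0,0,0],[0,0,-0.002,0,0,0],[0,0,0,0,0,0]],
])

```text
clock: 4.3
tcp_pos: [0.5087, 0.2245, 0.064]
orientation: [[-0.153, 0.988, -0.001], [0.988, 0.153, -0.0], [-0.0, -0.001, -1.0]]
wrist_force: [0.7, -0.2, 0.4]
finger_gap: 0.0003
grasp_force: 0.0
```

Request:
send_rows([
  [[0,0,-0.002,0,0,0],[0,0,-0.002,0,0,0],[0,0,0,0,0,0]],
])

```text
clock: 4.68
tcp_pos: [0.5087, 0.2245, 0.06]
orientation: [[-0.153, 0.988, -0.0], [0.988, 0.153, -0.0], [-0.0, -0.0, -1.0]]
wrist_force: [-0.3, 0.8, 0.7]
finger_gap: 0.0001
grasp_force: 0.0
```

```bash
python3 look.py pics/b.png; python3 tip.py | head -18
```

```text
4.775 [0.50883869 0.22453711 0.06022116]
0.019 322.1551582631522 255.81380978613362
-0.01 321.9606186311858 249.0668671182346
4.825 [0.50889048 0.22453433 0.06027419] [0.41383542 0.01507107 1.02528625]
[[ -8  -9  -8  -3  10  26  27  13  -5  -7  -3]
 [-12 -10  -8  -8  -2   7   7   0  -8  -2  23]
 [  0  -2  -6  -8  -6  -6  -5  -8  -6  15  52]
 [ 34  19   2  -8  -7  -8  -7  -8  -5  26  67]
 [ 73  56  22  -7  -8  -8  -8  -9  -6  26  72]
 [ 97  86  45  -3  -9  -8  -8  -8  -7  26  71]
 [104  93  55   1  -8  -8  -8  -8  -6  27  71]
 [100  88  49   0  -9  -7  -7  -7  -5  29  70]
 [ 93  77  39  -3  -9  -7  -6  -7  -5  28  68]
 [ 89  77  48   9  -8  -8  -8  -7  -3  32  70]
 [ 87  84  72  39   1  -8  -8  -4  12  47  76]
 [ 83  85  84  68  35   5  -2   7  33  63  79]
 [ 74  78  85  79  62  35  27  39  56  71  82]
 [ 74  73  75  82  74  62  61  69  74  78  82]
 [ 75  73  73  76  81  77  78  80  83  82  83]
```

View pics/b.png

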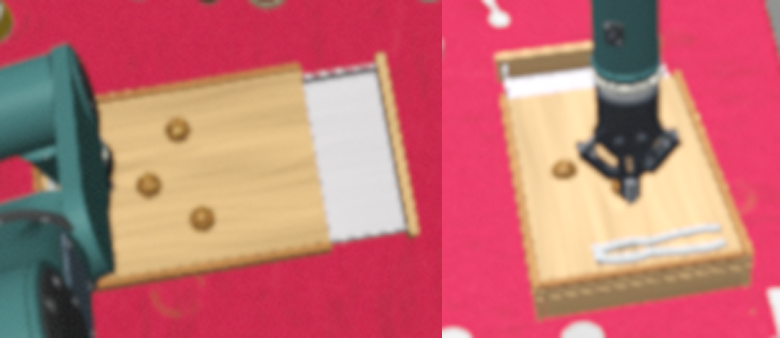

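No contact yet, and the tip is still clearly above the board. I'll keep probing downward.

Request:
send_rows([
  [[0,0,-0.002,0,0,0],[0,0,-0.002,0,0,0],[0,0,0,0,0,0]],
])

```text
clock: 5.2
tcp_pos: [0.5087, 0.2245, 0.056]
orientation: [[-0.153, 0.988, -0.001], [0.988, 0.153, -0.0], [-0.0, -0.001, -1.0]]
wrist_force: [0.2, -0.2, -1.0]
finger_gap: 0.0005
grasp_force: 0.0
```

Request:
send_rows([
  [[0,0,-0.002,0,0,0],[0,0,-0.002,0,0,0],[0,0,0,0,0,0]],
])

```text
clock: 5.58
tcp_pos: [0.5087, 0.2245, 0.052]
orientation: [[-0.153, 0.988, -0.001], [0.988, 0.153, -0.0], [-0.0, -0.001, -1.0]]
wrist_force: [0.5, 0.5, -0.2]
finger_gap: -0.0002
grasp_force: 0.0
```

Request:
send_rows([
  [[0,0,-0.002,0,0,0],[0,0,-0.001,0,0,0],[0,0,0,0,0,0]],
])

```text
clock: 5.95
tcp_pos: [0.5088, 0.2245, 0.0492]
orientation: [[-0.153, 0.988, -0.0], [0.988, 0.153, -0.0], [-0.0, -0.0, -1.0]]
wrist_force: [0.7, 0.0, 0.1]
finger_gap: -0.0001
grasp_force: 0.0
```

```bash
python3 tip.py | head -22
```

```text
0.019 322.2456486419284 258.3380771673337
-0.01 322.0523537493638 251.6575309516214
6.0 [0.50883403 0.22452483 0.04921614] [ 0.09064451 -0.80300529  0.50245912]
[[ 47  11   0  19  37  39  21  -1  -8  -7  -9]
 [ 25   3  -3  13  32  33  15  -3  -8  -8  -9]
 [ -1  -6  -5   9  29  30  12  -4  -8  -7  -6]
 [-10  -9  -7   3  16  19   4  -8  -8  -2  10]
 [ -8  -9  -7  -5   0   1  -6  -8  -2  21  51]
 [  3  -5  -8  -7  -6  -6  -8  -7  10  50  76]
 [ 31  10  -6  -7  -7  -8  -9  -6  20  66  82]
 [ 58  26  -5  -8  -8  -7  -8  -7  24  70  83]
 [ 73  33  -3  -8  -8  -8  -7  -6  25  70  82]
 [ 78  42   0  -7  -8  -7  -7  -6  26  71  82]
 [ 82  58  11  -8  -7  -7  -7  -6  22  69  81]
 [ 83  68  25  -5  -8  -7  -7  -7  20  65  81]
 [ 83  75  42   0  -8  -7  -8  -3  28  66  80]
 [ 82  81  61  17  -6  -7  -3  16  49  75  82]
 [ 78  84  75  47  14   6  19  42  66  79  84]
 [ 76  82  81  69  49  45  54  64  74  81  84]
 [ 80  80  83  78  72  73  77  78  80  83  84]
 [ 82  81  81  82  82  83  83  83  81  82  83]
 [ 84  82  81  80  81  81  81  80  80  80  83]
```

Request:
send_rows([
  [[0,0,-0.002,0,0,0],[0,0,-0.002,0,0,0],[0,0,-0.002,0,0,0],[0,0,0,0,0,0]],
])

```text
clock: 6.5
tcp_pos: [0.5087, 0.2245, 0.043]
orientation: [[-0.153, 0.988, -0.001], [0.988, 0.153, -0.0], [-0.0, -0.001, -1.0]]
wrist_force: [0.3, -0.1, -1.1]
finger_gap: 0.0
grasp_force: 0.0
```

Request:
send_rows([
  [[0,0,-0.002,0,0,0],[0,0,-0.001,0,0,0],[0,0,0,0,0,0]],
])

```text
clock: 6.88
tcp_pos: [0.5088, 0.2245, 0.0402]
orientation: [[-0.153, 0.988, -0.0], [0.988, 0.153, -0.0], [-0.0, -0.0, -1.0]]
wrist_force: [-0.0, 0.6, -0.1]
finger_gap: -0.0003
grasp_force: 0.0
```

Request:
send_rows([
  [[0,0,-0.002,0,0,0],[0,0,0,0,0,0]],
])

```text
clock: 7.12
tcp_pos: [0.5088, 0.2245, 0.0381]
orientation: [[-0.153, 0.988, -0.0], [0.988, 0.153, -0.0], [-0.0, -0.0, -1.0]]
wrist_force: [-0.1, -0.5, 0.5]
finger_gap: -0.0001
grasp_force: 0.0
```

Request:
send_rows([
  [[0,0,-0.002,0,0,0],[0,0,0,0,0,0]],
])

```text
clock: 7.38
tcp_pos: [0.5087, 0.2245, 0.0361]
orientation: [[-0.153, 0.988, -0.0], [0.988, 0.153, -0.0], [-0.0, -0.0, -1.0]]
wrist_force: [-0.6, -0.1, 0.1]
finger_gap: -0.0001
grasp_force: 0.0
```

Request:
send_rows([
  [[0,0,-0.001,0,0,0],[0,0,0,0,0,0]],
])

```text
clock: 7.62
tcp_pos: [0.5088, 0.2245, 0.0352]
orientation: [[-0.153, 0.988, -0.0], [0.988, 0.153, -0.0], [0.0, -0.0, -1.0]]
wrist_force: [-0.7, 0.5, -1.2]
finger_gap: -0.0001
grasp_force: 0.0
```

```bash
python3 look.py pics/c.png; python3 tip.py | head -26; python3 - <<'E'
import cv2
a=cv2.imread("pics/c.png");a=a[100:250,560:720];cv2.imwrite("pics/c2.png",cv2.resize(a,None,fx=3.7,fy=3.7,interpolation=cv2.INTER_CUBIC))
E
```

```text
7.725 [0.50887457 0.22454969 0.03527266]
0.019 322.3195012066559 261.4907819667884
-0.01 322.1295622874465 254.89195959782595
7.775 [0.5088854  0.22454785 0.03529363] [-0.66738626 -0.42403196 -0.62197823]
[[  5  -7  -7  -5  -2   1  -5  -8  -7  -7  -3]
 [ 35   1  -7   2  13  14   4  -6  -7  -7  -7]
 [ 55  10  -5  11  28  30  13  -6  -7  -9  -9]
 [ 57  13  -4  14  36  40  19  -4  -7  -9  -8]
 [ 37   3  -5  13  37  39  16  -5  -8  -6 -10]
 [  5  -6  -7  10  31  32  12  -6  -8  -8  -8]
 [-10  -9  -6   6  20  22   6  -6  -9  -8  -1]
 [-12  -9  -7  -1   7   9   0  -6  -7   5  30]
 [  5  -4  -8  -5  -4  -3  -7  -9   1  30  62]
 [ 50  25  -3  -8  -6  -7  -8  -8  11  54  77]
 [ 78  54   8  -7  -8  -8  -9  -9  16  64  81]
 [ 83  68  16  -7  -7  -8  -8  -7  19  68  81]
 [ 84  72  21  -8  -8  -7  -9  -7  18  64  80]
 [ 84  73  25  -8  -8  -8  -7  -7  15  59  77]
 [ 83  74  31  -6  -8  -7  -8  -6  15  57  77]
 [ 82  76  42  -3  -8  -8  -7  -4  23  65  79]
 [ 83  79  57  12  -6  -9  -4  13  47  74  82]
 [ 83  82  73  44  12   0  12  37  65  81  84]
 [ 83  83  80  67  46  38  48  61  74  83  84]
 [ 85  83  83  77  68  69  74  77  79  82  82]
 [ 85  83  82  81  79  80  82  83  81  80  82]
 [ 84  83  81  80  80  81  80  80  80  80  82]
 [ 84  83  82  79  80  79  80  79  80  80  81]
```

View pics/c2.png

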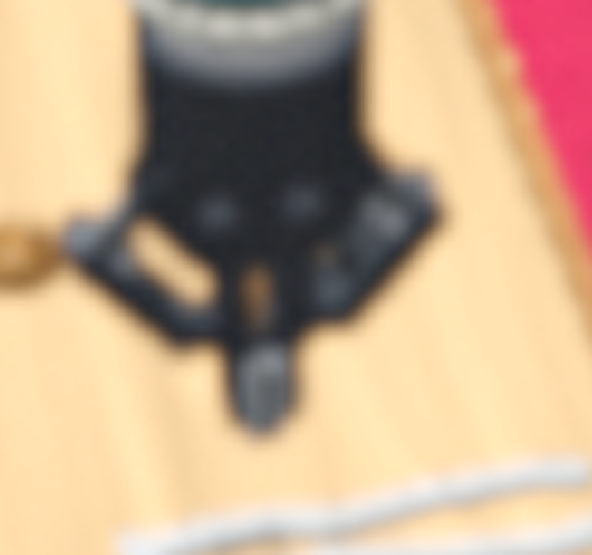

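The tip is now close to the board's surface, with shell 2 visible behind it. I'll go down in 1 mm steps.

Request:
send_rows([
  [[0,0,-0.0015,0,0,0],[0,0,0,0,0,0]],
])

```text
clock: 8.02
tcp_pos: [0.509, 0.2246, 0.035]
orientation: [[-0.153, 0.988, 0.0], [0.988, 0.153, 0.0], [0.0, 0.0, -1.0]]
wrist_force: [-2.8, -1.3, 12.3]
finger_gap: -0.0001
grasp_force: 6.3
```

Request:
send_rows([
  [[0,0,-0.0015,0,0,0],[0,0,0,0,0,0]],
])

```text
clock: 8.28
tcp_pos: [0.5091, 0.2246, 0.035]
orientation: [[-0.154, 0.988, 0.001], [0.988, 0.154, 0.0], [0.0, 0.001, -1.0]]
wrist_force: [-7.3, -2.2, 27.6]
finger_gap: 0.0002
grasp_force: 13.5
```

Request:
send_rows([
  [[0,0,-0.0015,0,0,0],[0,0,0,0,0,0]],
])

```text
clock: 8.52
tcp_pos: [0.5091, 0.2246, 0.0349]
orientation: [[-0.154, 0.988, 0.002], [0.988, 0.154, 0.0], [0.0, 0.002, -1.0]]
wrist_force: [-10.2, -3.3, 42.8]
finger_gap: 0.0001
grasp_force: 20.7
```

Request:
send_rows([
  [[0,0,-0.0015,0,0,0],[0,0,0,0,0,0]],
])

```text
clock: 8.78
tcp_pos: [0.5092, 0.2247, 0.0348]
orientation: [[-0.154, 0.988, 0.002], [0.988, 0.154, 0.0], [0.0, 0.002, -1.0]]
wrist_force: [-13.9, -4.7, 56.2]
finger_gap: -0.0001
grasp_force: 28.0
```

Contact came at a TCP reading of z=0.035, so the tips are at reading + 0.019. I'll lift to 4 mm above the board and sweep shell 2.

Request:
send_rows([
  [[-0.0015,0,0.01,0,0,0],[0,0,0,0,0,0]],
])

```text
clock: 9.02
tcp_pos: [0.508, 0.2248, 0.0401]
orientation: [[-0.153, 0.988, 0.002], [0.988, 0.153, 0.001], [0.0, 0.002, -1.0]]
wrist_force: [0.7, 0.3, -0.2]
finger_gap: -0.0007
grasp_force: 0.0
```

Request:
send_rows([
  [[0.0031,-0.0198,0,0,0,0],[0.0031,-0.0198,0,0,0,0],[0.0031,-0.0198,0,0,0,0],[0.0031,-0.0198,0,0,0,0],[0.0031,-0.0198,0,0,0,0]],
])

```text
clock: 9.65
tcp_pos: [0.5231, 0.1239, 0.0392]
orientation: [[-0.153, 0.988, -0.0], [0.988, 0.153, -0.0], [0.0, -0.0, -1.0]]
wrist_force: [1.4, -0.4, -0.4]
finger_gap: 0.0
grasp_force: 0.0
```

```bash
python3 look.py pics/d.png
```

```text
9.75 [0.52338438 0.12320254 0.03927022]
```

View pics/d.png

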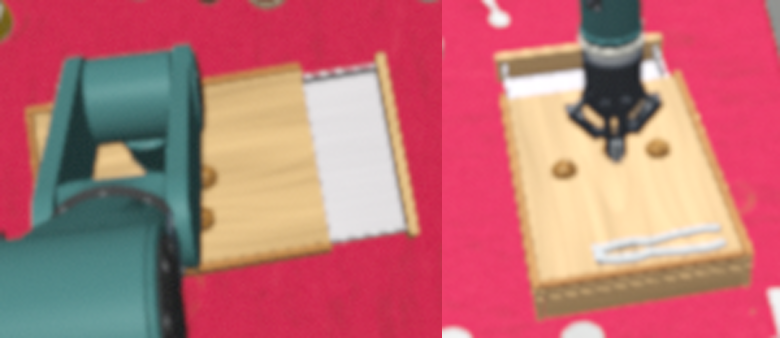

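Shell 2 is being pushed straight ahead, with its front at left-panel pixel (209,177). I'll continue over the edge.

Request:
send_rows([
  [[0.003,-0.0198,0,0,0,0],[0.003,-0.0198,0,0,0,0],[0.003,-0.0198,0,0,0,0],[0.003,-0.0198,0,0,0,0],[0.003,-0.0198,0,0,0,0],[0.002,-0.0132,0,0,0,0],[0.002,-0.0132,0,0,0,0],[0.002,-0.0132,0,0,0,0],[0.002,-0.0132,0,0,0,0],[0.002,-0.0132,0,0,0,0],[0.002,-0.0132,0,0,0,0],[0.002,-0.0132,0,0,0,0]],
])

```text
clock: 11.25
tcp_pos: [0.552, -0.0668, 0.0392]
orientation: [[-0.153, 0.988, -0.0], [0.988, 0.153, -0.0], [-0.0, -0.0, -1.0]]
wrist_force: [-0.7, 0.0, 0.8]
finger_gap: 0.0
grasp_force: 0.0
```

```bash
cat > blobs.py <<'E'
import cv2
from h import *
q=np.array([.524,.135]);c,s=np.cos(.155),np.sin(.155);R=np.array([[c,-s],[s,c]])
for n in("top","side"):
    a=cv2.cvtColor(ctrl.read_camera(n),cv2.COLOR_RGB2HSV)
    m=((a[...,0]>8)&(a[...,0]<22)&(a[...,1]>120)&(a[...,2]>40)&(a[...,2]<190)).astype(np.uint8)
    k,_,st,ce=cv2.connectedComponentsWithStats(m)
    for i in range(1,k):
        if 8<st[i,4]<150:
            for z in(.062,.016):
                b=R.T@(ray(n,ce[i],z)[:2]-q)
                if abs(b[0])<.12 and -.31<b[1]<.15:print(n,ce[i].round(1),st[i,4],z,b.round(3))
s=ctrl.read_state();print(s["clock"],s["tcp_pos"],s["wrist_force"])
E
python3 blobs.py
```

```text
top [272.9 180.1] 60 0.062 [ 0.064 -0.012]
top [272.9 180.1] 60 0.016 [ 0.077 -0.008]
side [332.8 227.7] 27 0.062 [-0.06  -0.016]
side [332.8 227.7] 27 0.016 [-0.071 -0.071]
side [296.9 235.4] 30 0.062 [ 0.066 -0.003]
side [296.9 235.4] 30 0.016 [ 0.06  -0.057]
side [327.9 273.9] 149 0.016 [-0.007  0.149]
11.35 [ 0.55241697 -0.06740534  0.0392736 ] [-0.75850602 -0.07113135 -0.26193186]
```

Request:
send_rows([
  [[0,0,0.04,0,0,0],[0.004,0.036,0,0,0,0],[0.0045,0.036,0,0,0,0],[0.0045,0.036,0,0,0,0],[0.0045,0.036,0,0,0,0],[0.0045,0.036,0,0,0,0],[0.0045,0.036,0,0,0,0],[0.0045,0.036,0,0,0,0],[0,0,0,0,0,0]],
])

```text
clock: 12.48
tcp_pos: [0.5829, 0.1887, 0.0791]
orientation: [[-0.156, 0.988, 0.0], [0.988, 0.156, 0.001], [0.001, 0.0, -1.0]]
wrist_force: [-0.2, 0.2, -0.5]
finger_gap: -0.0002
grasp_force: 0.0
```

```bash
python3 blobs.py
```

```text
top [273. 180.] 64 0.062 [ 0.064 -0.013]
top [273. 180.] 64 0.016 [ 0.078 -0.008]
top [282.4 214.1] 66 0.062 [-0.061 -0.028]
top [282.4 214.1] 66 0.016 [-0.053 -0.024]
side [332.8 227.8] 22 0.062 [-0.059 -0.015]
side [332.8 227.8] 22 0.016 [-0.071 -0.07 ]
side [293.8 235.5] 11 0.062 [ 0.076 -0.005]
side [293.8 235.5] 11 0.016 [ 0.071 -0.059]
side [327.9 274. ] 122 0.016 [-0.007  0.149]
12.575 [0.58232679 0.18620271 0.07899797] [ 0.24883165 -0.26858386 -0.99894766]
```

```bash
cat > tray.py <<'E'
import cv2
from h import *
q=np.array([.524,.135]);c,s=np.cos(.155),np.sin(.155);R=np.array([[c,-s],[s,c]])
for n in("top","side"):
    im=ctrl.read_camera(n);C=ctrl.calibration(n);T=np.array(C["world_to_cam"])
    g=[]
    for y in np.arange(-.18,-.312,-.008):
        row=[]
        for x in np.arange(-.11,.111,.01):
            w=R@[x,y]+q;p=T@np.r_[w,.012,1];u=int(C["fx"]*p[0]/p[2]+C["cx"]+.5);v=int(C["fy"]*p[1]/p[2]+C["cy"]+.5)
            row.append(int(im[v,u,0])-int(im[v,u,2]))
        g.append(row);print(n,"%.3f"%y,*["%3d"%r for r in row])
E
python3 tray.py
```

```text
top -0.180  98  89  89  89  91  90  91  92  90  89  89  89  89  90  91  92  91  89  89  88  89  89  88
top -0.188  69  74  63  76  63  81  68  82  72  79  66  82  70  84  77  87  72  63  75  57  79  65  80
top -0.196  14  11   4  13   5  14   7  17   6  12   8  14   7   4  10   3  12   4  12   4  13   7  14
top -0.204   3   1   2   1   2   2   1   1   1   1   1   1   1   1   2   2   1   2   2   2   1   1   1
top -0.212   4   2   1   1   1   1   2   2   1   1   2   2   1   1   1   1   1   1   2   2   1   1   1
top -0.220   8   0   1   1   2   1   2   1   1   2   8  10   6   1   1   2   1   1   1   2   1   1   1
top -0.228   3   2   1   1   1   2   1   2   1   4  81  90  47   2   1   2   1   1   1   1   1   2   1
top -0.236   5   1   1   1   1   1   1   1   1   9 106 115  95   4   1   1   2   2   1   1   2   2   1
top -0.244  13   1   2   3   2   2   2   1   2  16  99 111  47   5   1   2   1   2   1   1   1   1   2
top -0.252   3   2   0   1   2   1   1   2   1   3  41  35  17   2   1   1   0   1   1   1   1   2   1
top -0.260   8   1   1   1   1   2   1   1   2   1   3   3   3   1   1
[... 1718 characters left out ...]
   0   0   0   0   0  30  17  -6  -6  -7  -6  -5  -4  -8  -7  -4  -1   0   0
side -0.268  -3   0   0   0   0   0   0   0   0  -1   5  -5  -6  -7  -7  -6  -5  -8  -7  -4   0   0  -3
side -0.276  -3   0   0   0   0   0   0   0   0  -4  -4  -5  -5  -6  -8  -4  -6  -6  -8  -4   0   0  -3
side -0.284  -1  -3  -3   0   1  -3  -1   1  -2  -2  -4  -6  -6  -9  -8  -7  -6  -6  -7   1  -3  -2  -1
side -0.292   7  13   1   7  11   0   3  11   1   3  -4  -7  -9 -11  -8  -9  -8  -7  -7  10   1   4   6
side -0.300  26  39  16  28  39  15  28  36  16  18 -11 -10 -11 -10  -7 -10 -11 -10  -7  27  43  23  24
side -0.308  40  58  47  56  58  60  54  58  60  38 -13 -10  -9  -7  -6  -8  -9 -11  -7  36  61  54  25
```

Shell 2 is in the tray at board (0,-0.238). Now shell 1.

Request:
send_rows([
  [[0,0,-0.02,0,0,0],[0,0,-0.02,0,0,0],[0,0,0,0,0,0]],
])

```text
clock: 13.05
tcp_pos: [0.5812, 0.1847, 0.0379]
orientation: [[-0.152, 0.988, -0.004], [0.988, 0.152, -0.001], [-0.0, -0.004, -1.0]]
wrist_force: [0.6, 0.8, 0.5]
finger_gap: -0.0
grasp_force: 0.0
```

Request:
send_rows([
  [[0.0031,-0.0198,0,0,0,0],[0.0031,-0.0198,0,0,0,0],[0.0031,-0.0198,0,0,0,0],[0.0031,-0.0198,0,0,0,0],[0.0031,-0.0198,0,0,0,0],[0.0031,-0.0198,0,0,0,0],[0.0031,-0.0198,0,0,0,0],[0.0031,-0.0198,0,0,0,0]],
])

```text
clock: 14.05
tcp_pos: [0.6082, 0.0269, 0.0398]
orientation: [[-0.153, 0.988, 0.001], [0.988, 0.153, 0.001], [0.001, 0.001, -1.0]]
wrist_force: [-1.1, 4.6, 6.2]
finger_gap: -0.0002
grasp_force: 3.4
```

Request:
send_rows([
  [[0.0023,-0.0148,0,0,0,0],[0.0023,-0.0148,0,0,0,0],[0.0023,-0.0148,0,0,0,0],[0.002,-0.0132,0,0,0,0],[0.002,-0.0132,0,0,0,0],[0.002,-0.0132,0,0,0,0],[0,0,0,0,0,0]],
])

```text
clock: 14.92
tcp_pos: [0.6205, -0.0577, 0.0389]
orientation: [[-0.152, 0.988, -0.0], [0.988, 0.152, -0.0], [-0.0, -0.0, -1.0]]
wrist_force: [-0.3, -0.6, 0.0]
finger_gap: 0.0003
grasp_force: 0.0
```

```bash
python3 blobs.py; python3 tray.py|grep top
```

```text
side [332.8 227.8] 26 0.062 [-0.059 -0.015]
side [332.8 227.8] 26 0.016 [-0.071 -0.07 ]
side [327.4 274. ] 147 0.016 [-0.006  0.149]
15.025 [ 0.62018886 -0.05638123  0.0389108 ] [ 0.54324857 -0.04519738  0.52805184]
top -0.180 -51 -51 -51 -52 -53 -55 -55 -55 -57 -56 -55 -54 -51 -50 -45 -42 -43 -43 -43 -42 -41 -25  -4
top -0.188 -50 -49 -50 -52 -53 -55 -56 -55 -56 -55 -54 -53 -52 -49 -42 -43 -44 -42 -42 -41 -38  -3 -10
top -0.196 -52 -51 -50 -52 -54 -56 -57 -55 -55 -55 -55 -53 -50 -45 -41 -41 -42 -40 -37 -36 -30  -4 -37
top -0.204 -51 -50 -52 -52 -54 -55 -56 -55 -56 -54 -53 -51 -50 -43 -40 -39 -41 -35 -33 -22  -6 -12 -50
top -0.212 -49 -51 -51 -53 -55 -55 -56 -56 -56 -55 -52 -51 -49 -43 -41 -40 -39 -36 -20  -4  -9 -44 -51
top -0.220 -48 -47 -52 -52 -54 -55 -55 -55 -56 -54 -53 -50 -45 -42 -39 -38 -36 -28 -11  -5 -44 -54 -49
top -0.228 -40 -50 -51 -49 -51 -55 -56 -55 -54 -53 -52 -49 -46 -38 -37 -31 -21  -9 -10 -26 -52 -54 -48
top -0.236   7 -30 -37 -51 -52 -49 -51 -55 -53 -53 -51 -49 -45 -39 -49 -33 -18  -9 -36 -51 -53 -51 -41
top -0.244  16   1   0  -6 -38 -46 -49 -49 -48 -50 -51 -48 -
[... 166 characters left out ...]
 1   1   2   2   0  -1 -26 -30 -44 -21   0   1  -5 -12 -44 -51 -54 -56 -54 -53 -52
top -0.268   3   1   2   2   1   2   2   1   2   1   0  -4   1   2   1   1   0 -13 -23 -53 -53 -53 -53
top -0.276   3   1   2   1   1   1   1   2   1   1   1   1   1   1   1   1   1   1   0 -11 -17 -50 -52
top -0.284   8   2   2   2   1   1   1   2   0   1   1   2   2   1   1   1   1   2   1   2   1 -11 -23
top -0.292   5   3   3   4   3   4   3   4   3   3   4   3   3   5   4   5   3   3   3   4   3   4   2
top -0.300  74  63  77  60  45  67  45  68  53  65  47  70  46  68  52  66  52  66  49  71  45  70  45
top -0.308  93  89  94  91  91  91  94  90  94  91  92  90  91  90  88  90  90  91  90  91  90  91  89
```

Request:
send_rows([
  [[0,0,0.045,0,0,0],[-0.02,0.026,0,0,0,0],[-0.02,0.026,0,0,0,0],[-0.02,0.026,0,0,0,0],[-0.02,0.026,0,0,0,0],[-0.02,0.026,0,0,0,0],[-0.02,0.026,0,0,0,0],[-0.02,0.026,0,0,0,0],[-0.019,0.026,0,0,0,0],[0,0,0,0,0,0]],
])

```text
clock: 16.38
tcp_pos: [0.4594, 0.1533, 0.0842]
orientation: [[-0.157, 0.988, -0.002], [0.988, 0.157, 0.0], [0.0, -0.002, -1.0]]
wrist_force: [-0.6, 0.2, -0.3]
finger_gap: 0.0
grasp_force: 0.0
```

```bash
python3 blobs.py; python3 tray.py|grep top
```

```text
top [335.1 171. ] 34 0.062 [ 0.059 -0.233]
top [335.1 171. ] 34 0.016 [ 0.072 -0.237]
top [282.2 214. ] 71 0.062 [-0.061 -0.027]
top [282.2 214. ] 71 0.016 [-0.052 -0.023]
side [331.9 227.5] 21 0.062 [-0.057 -0.017]
side [331.9 227.5] 21 0.016 [-0.069 -0.073]
side [328.4 273.9] 124 0.016 [-0.009  0.149]
16.475 [0.46182905 0.15205697 0.08443404] [-0.1617348   0.64037288  0.94084707]
top -0.180  98  88  88  90  91  90  91  89  90  89  90  89  89  89  93  91  91  89  88  88  88  90  88
top -0.188  69  73  62  75  62  82  68  82  72  79  66  82  69  84  77  86  72  62  73  56  80  66  81
top -0.196  14  11   4  13   5  12   7  17   6  13   8  15   7   4  10   4  11   4  12   4  14   6  15
top -0.204   4   2   1   2   2   2   2   1   1   1   2   1   1   1   2   1   1   2   1   2   2   1   1
top -0.212   4   2   1   1   2   1   2   1   1   1   4   9   2   1   1   2   1   3  16   5   2   1   1
top -0.220   8   2   1   2   1   1   1   1   1  10  62  75  29   1   2   2   1  23  75  51   7   1   1
top -0.228   4   2   1   1   1   1   2   1   1  25  95  95  77   3   2   2   2  63 103 103  28   
[... 335 characters left out ...]
 1   2   2   1   1   1   1   1   1   1   2   0   2   1   1   1   2   1   1   2   1
top -0.268   4   2   2   2   2   1   1   2   2   2   2   1   1   2   1   1   1   2   1   2   1   2   2
top -0.276   4   0   2   1   1   1   2   1   1   1   2   1   1   1   2   1   1   1   2   1   1   2   2
top -0.284   8   1   1   1   0   2   1   1   2   1   2   1   1   2   1   2   1   1   1   1   1   1   2
top -0.292   5   4   2   3   3   4   2   5   3   4   4   3   3   5   3   4   3   3   3   3   3   4   4
top -0.300  73  62  76  58  44  67  43  66  52  64  47  69  45  67  51  65  50  63  48  71  45  69  44
top -0.308  92  91  94  90  93  89  92  91  93  89  91  90  90  91  90  91  89  91  90  91  89  91  88
```

Shells 1 and 2 are both in the tray. Now shell 3.

Request:
send_rows([
  [[-0.0015,0,-0.02,0,0,0],[0,0,-0.02,0,0,0],[0,0,-0.005,0,0,0],[0,0,0,0,0,0]],
])

```text
clock: 17.08
tcp_pos: [0.4604, 0.1513, 0.0392]
orientation: [[-0.153, 0.988, -0.0], [0.988, 0.153, -0.0], [-0.0, -0.0, -1.0]]
wrist_force: [0.7, -0.0, -0.1]
finger_gap: 0.0001
grasp_force: 0.0
```

Request:
send_rows([
  [[0.0031,-0.0198,0,0,0,0],[0.0031,-0.0198,0,0,0,0],[0.0031,-0.0198,0,0,0,0],[0.0031,-0.0198,0,0,0,0],[0.0031,-0.0198,0,0,0,0],[0.0031,-0.0198,0,0,0,0],[0.0031,-0.0198,0,0,0,0]],
])

```text
clock: 17.95
tcp_pos: [0.4828, 0.0122, 0.0402]
orientation: [[-0.153, 0.988, 0.002], [0.988, 0.153, -0.0], [-0.0, 0.002, -1.0]]
wrist_force: [-0.1, 0.7, 0.1]
finger_gap: -0.0
grasp_force: 0.0
```

Request:
send_rows([
  [[0.0023,-0.0148,0,0,0,0],[0.0023,-0.0148,0,0,0,0],[0.0023,-0.0148,0,0,0,0],[0.0022,-0.0142,0,0,0,0],[0.0022,-0.0142,0,0,0,0],[0.0022,-0.0142,0,0,0,0],[0,0,0,0,0,0]],
])

```text
clock: 18.82
tcp_pos: [0.4956, -0.075, 0.0392]
orientation: [[-0.152, 0.988, 0.0], [0.988, 0.152, -0.0], [-0.0, 0.0, -1.0]]
wrist_force: [-0.2, 0.4, -0.5]
finger_gap: 0.0001
grasp_force: 0.0
```

Request:
send_rows([
  [[0,0,0.045,0,0,0],[-0.003,0.04,0,0,0,0],[-0.003,0.04,0,0,0,0],[-0.003,0.04,0,0,0,0],[-0.003,0.04,0,0,0,0],[0,0,0,0,0,0]],
])

```text
clock: 19.58
tcp_pos: [0.4822, 0.0885, 0.084]
orientation: [[-0.157, 0.988, -0.001], [0.988, 0.157, 0.0], [0.001, -0.001, -1.0]]
wrist_force: [-0.3, -0.7, -0.0]
finger_gap: 0.0001
grasp_force: 0.0
```

```bash
python3 blobs.py; python3 tray.py|grep top
```

```text
top [341.1 205.1] 38 0.062 [-0.064 -0.232]
top [341.1 205.1] 38 0.016 [-0.056 -0.236]
side [327.6 274. ] 131 0.016 [-0.007  0.149]
19.675 [0.48286555 0.08633668 0.08407665] [ 0.002993   -0.27390812 -0.04699196]
top -0.180  97  88  89  90  91  91  92  90  89  89  89  89  90  91  92  91  91  89  88  89  88  88  89
top -0.188  68  74  63  74  62  82  68  82  72  79  67  82  70  84  78  86  73  63  73  55  79  66  81
top -0.196  13  10   4  13   5  14   6  16   6  12   7  15   7   4  10   4  11   3  12   5  14   7  15
top -0.204   3   2   1   1   1   1   1   1   2   1   2   1   1   1   1   1   1   2   1   2   1   1   2
top -0.212   4   1   1   1   2   1   1   1   1   1   4  10   1   1   1   2   1   1   6   2   2   1   2
top -0.220   9   1   2   1   2  14   6   3   1   9  59  74  28   2   2   2   2  18  69  35   5   1   2
top -0.228   2   1   2   1  32  76 104  11   2  24  94  94  74   2   2   2   2  49  98  95  25   2   2
top -0.236   5   2   2   2  50 112 115  44   2  22  94  96  88   5   2   1   4  56  99  99  42   1   2
top -0.244  14   1   1   2  25 107 107  39   2   9  65  81  31   
[... 161 characters left out ...]
 1   2   1   2   5   2   2   2   2   1   1   1   2   1   1   2   3   1   1   1   1
top -0.268   2   2   2   1   1   2   2   1   1   2   1   1   2   2   1   2   1   1   1   2   2   2   1
top -0.276   4   2   2   2   1   1   1   1   1   2   2   1   1   1   1   1   1   1   1   2   1   2   2
top -0.284   8   2   1   1   1   1   1   1   1   1   1   1   2   2   0   1   1   2   2   1   1   1   1
top -0.292   5   3   3   3   4   3   3   4   3   4   3   3   3   5   4   5   2   3   3   4   3   4   4
top -0.300  72  60  76  59  44  64  44  67  53  65  47  70  46  69  51  65  50  65  49  71  44  68  45
top -0.308  93  89  94  89  91  90  93  90  92  90  91  89  90  89  88  91  89  90  90  91  90  90  89
```

All three shells are in the tray. Now I'll go round in front of the panel.

Request:
send_rows([
  [[0.012,-0.0384,0,0,0,0],[0.012,-0.0384,0,0,0,0],[0.012,-0.0384,0,0,0,0],[0.012,-0.0384,0,0,0,0],[0.012,-0.0384,0,0,0,0],[0.012,-0.0384,0,0,0,0],[0.012,-0.0384,0,0,0,0],[0.012,-0.0384,0,0,0,0],[0,0,0,0,0,0]],
])

```text
clock: 20.9
tcp_pos: [0.58, -0.2256, 0.0843]
orientation: [[-0.149, 0.989, 0.002], [0.989, 0.149, -0.002], [-0.002, 0.001, -1.0]]
wrist_force: [0.2, 1.1, -0.1]
finger_gap: -0.0002
grasp_force: 0.0
```

Request:
send_rows([
  [[0,0,-0.02,0,0,0],[0,0,-0.02,0,0,0],[0,0,-0.02,0,0,0],[0,0,-0.015,0,0,0],[0,0,0,0,0,0]],
])

```text
clock: 21.52
tcp_pos: [0.5778, -0.2205, 0.0081]
orientation: [[-0.153, 0.988, -0.003], [0.988, 0.153, 0.001], [0.002, -0.003, -1.0]]
wrist_force: [0.4, -0.4, 0.4]
finger_gap: 0.0001
grasp_force: 0.0
```

```bash
python3 look.py pics/e.png
```

```text
21.625 [ 0.57931203 -0.2211112   0.00954337]
```

View pics/e.png

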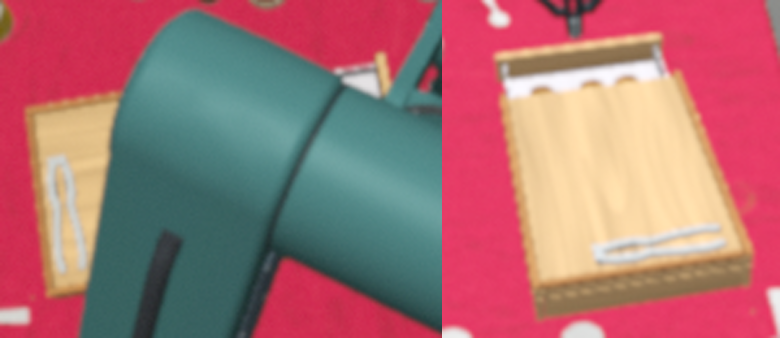

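The side view shows the fingertips beyond the panel at about (575,32), centred, with all three shells visible in the tray. I'll push now.

Request:
send_rows([
  [[-0.0016,0.0099,0,0,0,0],[-0.0016,0.0099,0,0,0,0],[-0.0016,0.0099,0,0,0,0],[-0.0016,0.0099,0,0,0,0],[-0.0016,0.0099,0,0,0,0],[-0.0016,0.0099,0,0,0,0]],
])

```text
clock: 22.38
tcp_pos: [0.5698, -0.1613, 0.0094]
orientation: [[-0.154, 0.988, 0.0], [0.988, 0.154, -0.001], [-0.001, 0.0, -1.0]]
wrist_force: [0.3, -1.6, 0.6]
finger_gap: -0.0003
grasp_force: 0.9
```

Request:
send_rows([
  [[-0.0016,0.0099,0,0,0,0],[-0.0016,0.0099,0,0,0,0],[-0.0016,0.0099,0,0,0,0],[-0.0016,0.0099,0,0,0,0],[-0.0016,0.0099,0,0,0,0],[-0.0016,0.0099,0,0,0,0],[-0.0016,0.0099,0,0,0,0]],
])

```text
clock: 23.25
tcp_pos: [0.5584, -0.0917, 0.0092]
orientation: [[-0.153, 0.988, -0.0], [0.988, 0.153, -0.0], [-0.0, -0.0, -1.0]]
wrist_force: [1.8, -1.8, -0.2]
finger_gap: 0.0
grasp_force: 0.9
```

Request:
send_rows([
  [[-0.0008,0.0049,0,0,0,0],[-0.0008,0.0049,0,0,0,0],[0,0,0,0,0,0]],
])

```text
clock: 23.62
tcp_pos: [0.5561, -0.0819, 0.009]
orientation: [[-0.154, 0.988, -0.001], [0.988, 0.154, 0.001], [0.001, -0.001, -1.0]]
wrist_force: [0.1, 0.1, 0.4]
finger_gap: -0.0001
grasp_force: 0.0
```

Request:
send_rows([
  [[-0.0005,0.003,0,0,0,0],[-0.0005,0.003,0,0,0,0],[0,0,0,0,0,0]],
])

```text
clock: 24.0
tcp_pos: [0.5556, -0.0762, 0.0092]
orientation: [[-0.153, 0.988, -0.001], [0.988, 0.153, 0.0], [0.0, -0.001, -1.0]]
wrist_force: [-0.6, -0.3, 0.2]
finger_gap: -0.0001
grasp_force: 0.0
```

Request:
send_rows([
  [[-0.0003,0.002,0,0,0,0],[0,0,0,0,0,0]],
])

```text
clock: 24.25
tcp_pos: [0.5555, -0.0744, 0.0092]
orientation: [[-0.153, 0.988, -0.0], [0.988, 0.153, 0.0], [0.0, -0.0, -1.0]]
wrist_force: [-0.0, -0.4, -1.1]
finger_gap: -0.0001
grasp_force: 0.3
```

Request:
send_rows([
  [[-0.0003,0.002,0,0,0,0],[-0.0002,0.001,0,0,0,0],[0,0,0,0,0,0]],
])

```text
clock: 24.62
tcp_pos: [0.5556, -0.0744, 0.0093]
orientation: [[-0.155, 0.988, 0.001], [0.988, 0.155, -0.004], [-0.004, 0.0, -1.0]]
wrist_force: [-1.7, -13.7, -2.9]
finger_gap: 0.0001
grasp_force: 6.6
```

Request:
send_rows([
  [[-0.0003,0.002,0,0,0,0],[0,0,0,0,0,0]],
])

```text
clock: 24.88
tcp_pos: [0.5557, -0.0744, 0.0094]
orientation: [[-0.156, 0.988, 0.001], [0.988, 0.156, -0.007], [-0.007, 0.0, -1.0]]
wrist_force: [-1.6, -22.7, -3.4]
finger_gap: -0.0001
grasp_force: 10.7
```

Firm stop reached: the reading no longer advances and the force rises to 23 N. I'll back off straight, then lift.

Request:
send_rows([
  [[0.002,-0.01,0,0,0,0],[0.003,-0.02,0,0,0,0],[0.003,-0.02,0,0,0,0],[0,0,0.04,0,0,0],[0,0,0.05,0,0,0],[0,0,0.05,0,0,0],[0,0,0.05,0,0,0],[0,0,0,0,0,0]],
])

```text
clock: 25.88
tcp_pos: [0.5662, -0.1215, 0.2041]
orientation: [[-0.153, 0.988, 0.009], [0.988, 0.153, -0.003], [-0.004, 0.008, -1.0]]
wrist_force: [-0.3, 0.4, -0.3]
finger_gap: 0.0002
grasp_force: 0.0
```

```bash
python3 - <<'E'
from h import *
import cv2
q=np.array([.524,.135]);c,s=np.cos(.155),np.sin(.155);R=np.array([[c,-s],[s,c]])
im=ctrl.read_camera("side");b=cv2.imread("pics/side0.png")[:,:,::-1]
C=ctrl.calibration("side");T=np.array(C["world_to_cam"])
for y in np.arange(-.16,-.33,-.008):
    r=[]
    for x in(-.1,-.05,.05,.1):
        p=T@np.r_[R@[x,y]+q,.051,1];u=int(C["fx"]*p[0]/p[2]+C["cx"]+.5);v=int(C["fy"]*p[1]/p[2]+C["cy"]+.5);r.append(tuple(map(int,im[v,u])))
    print("%.3f"%y,r)
# unmoved things: difference in the cracker/dish/mug/cup regions
d=np.abs(im.astype(int)-b).max(2)
for n,(x0,y0,x1,y1) in dict(cracker=(300,252,365,275),dish=(298,145,328,165),mug=(342,135,368,162),cup=(368,280,398,325)).items():print(n,d[y0:y1,x0:x1].max(),(d[y0:y1,x0:x1]>40).sum())
print(ctrl.read_state()["clock"],ctrl.read_state()["wrist_force"])
E
```

```text
-0.160 [(242, 209, 159), (254, 221, 170), (243, 210, 160), (242, 209, 159)]
-0.168 [(241, 208, 159), (254, 220, 170), (243, 210, 161), (244, 211, 161)]
-0.176 [(243, 210, 160), (254, 220, 170), (242, 209, 159), (245, 212, 161)]
-0.184 [(243, 210, 160), (255, 222, 172), (242, 208, 158), (246, 213, 162)]
-0.192 [(246, 210, 161), (253, 216, 167), (242, 204, 157), (245, 210, 161)]
-0.200 [(240, 165, 137), (244, 188, 147), (239, 184, 145), (243, 173, 141)]
-0.208 [(233, 100, 111), (235, 127, 119), (231, 89, 107), (236, 117, 117)]
-0.216 [(231, 64, 103), (230, 71, 103), (228, 61, 100), (233, 68, 104)]
-0.224 [(229, 60, 101), (229, 59, 101), (225, 58, 98), (233, 59, 103)]
-0.232 [(228, 57, 99), (226, 55, 97), (227, 59, 99), (231, 60, 102)]
-0.240 [(228, 56, 100), (228, 55, 100), (228, 60, 100), (229, 61, 101)]
-0.248 [(229, 57, 100), (229, 56, 101), (231, 59, 102), (228, 60, 101)]
-0.256 [(230, 58, 101), (229, 56, 100), (232, 59, 101), (228, 61, 102)]
-0.264 [(230, 60, 101), (229, 56, 99), (231, 60, 102), (230, 62, 103)]
-0.272 [(231, 60, 102), (229, 57, 100), (231, 59, 101), (231, 61, 103)]
-0.280 [(231, 59, 102), (229, 60, 101), (231, 59, 102), (225, 60, 99)]
-0.288 [(231, 59, 102), (229, 56, 99), (230, 59, 101), (223, 61, 99)]
-0.296 [(230, 59, 101), (229, 56, 100), (230, 60, 103), (225, 60, 100)]
-0.304 [(230, 60, 102), (230, 58, 101), (231, 60, 103), (229, 61, 103)]
-0.312 [(231, 60, 103), (230, 58, 102), (232, 61, 105), (231, 59, 103)]
-0.320 [(231, 59, 103), (230, 59, 102), (232, 62, 104), (231, 59, 102)]
-0.328 [(228, 56, 99), (231, 61, 104), (232, 62, 104), (231, 59, 102)]
cracker 3 0
dish 142 56
mug 4 0
cup 4 0
25.925 [-0.54508264  0.0811007  -0.58469207]
```

```bash
python3 - <<'E'
from rig import ctrl
import cv2,numpy as np
d=np.abs(ctrl.read_camera("top").astype(int)-cv2.imread("pics/top0.png")[:,:,::-1]).max(2)
print((d[174:220,414:462]>40).sum(), d[174:220,414:462].max())
if (d[174:220,414:462]>40).sum()<20: print(ctrl.hand_in())
E
```

```text
0 14
the job is handed in; nothing more can be done
None
```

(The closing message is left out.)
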